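# Find and seat the rocking scale pan

### The arm

A 7-joint arm with a two-finger parallel gripper is mounted at the origin on the work surface. World frame = base frame: x ahead of the robot, y to its left, z up, the work surface at z = 0. Lengths are in mm, angles in rad, forces in N, time in s.
With the tool pointing down it reaches from about 425 to 825 mm from the base axis. Payload 3.6 kg.
Tool frame: the origin (TCP) lies at the very end of the fingers, on their centre line; the grasp point (between the pads) lies 19 mm behind it; z points along the fingers, y is the line along which they close (so a half turn about z gives the same grasp; the last joint's range is limited). The gripper opens to 85 mm and grips with 20 to 120 N. Pads are 22 mm wide; open, the fingers measure 114 mm over their backs; the gripper's body (76 mm by 85 mm) begins 54 mm behind the grasp point. The pads swing forward as they close: fully open they stand 13 mm farther back than shut.
Start: joints at [1.202, 0.615, -0.013, 1.423, 0.008, 1.103, -0.04], TCP at [218.492, -612.146, 210.497] pointing down, gripper open.
Joint ranges: [-3.12, 3.12], [-0.3, 2.06], [-1.34, 1.32], [0.26, 2.42], [-1.36, 4.5], [0.01, 1.98], [-2.84, 2.84]. Speed limits (rad/s): [2.79, 2.79, 3.14, 3.14, 3.14, 3.14, 3.14].

### API

Orientations are given as a unit quaternion [x, y, z, w].
In Python, from plant import * gives the robot as it stands.
- The arm moves only by the tool jog_arm, never from a script. Its argument "motion" is a list of rows, each a list of 3 entries, a list of its own where there are three numbers: the opening, from -1 (shut) to 1 (fully open), then the shift along the tool's x, y, z in m, then the turn about the tool's z in degrees. In form: [[grip, [dx, dy, dz], spin], ...]. A call has 1 to 20 rows; each row shifts and turns the commanded pose from where the row before left it, along the tool's axes as they then stand; what a row does not reach is not made up. A row lasts 1/8 s, in which the tool goes at most 62.5 mm and 10.7 degrees, less where a joint would pass 70% of its speed; a pose out of reach is approached as far as the arm can. A call is refused whole if a number of a shift passes 0.0625 or a number of a turn 10.7, either way. A call with a gripper value outside its range is refused whole. The fingers move at their own pace and stop on an object; "squeeze" is the grip in N (left out, the last holds). Time passes only in rows, so rows that do not move let the fingers close. It gives the time, the measured TCP pose, the force, the opening and the grip force at its end, in the units of the state.
- sense(): the state, without advancing time (a new reading comes with each control period).
- camera(name): name is "scene" or "top" or "wrist"; returns the picture (420x560x3 uint8, blue, green, red); there is no depth.
- calibration(name): a dict with "intrinsics" (3x3 intrinsics, pixels), "R" (3x3) and "t" (3): a world point X has camera coordinates R X + t. Camera axes: x right, y down, z forward; pixel columns grow to the right and rows downward; lengths in mm; the calibration is good to about 2 mm. A picture is of the moment at which its call begins: read the wrist's pose just before it. calibration takes no time and is no camera call; for the wrist camera it gives the pose at the moment of the call.
- job_done(): hands the job in; it is judged then, once.
The state is a dict: "clock": time; "qpos": joint angles; "joint_velocities": joint speeds; "joint_efforts": joint torques, N m; "tcp_pos": TCP position; "eef_rot": TCP orientation; "ft_force": force on the tool from outside, world axes, zero at the start; "moment": the same for the moment, N m; "finger_gap": finger opening in mm; "finger_force": force on a finger pad.
Only numpy, scipy, OpenCV 4.12 (cv2) and the standard library are available. Lean on these libraries where they do the work, as an engineer would, in place of code of your own. Each camera call takes 0.05 s, during which the arm holds its last target. There are 200 camera calls.

### The job

One of the four scale pans is not home on its spigot. Press lightly near the edges of the pans, one after another, until you have felt the one that rocks, then press that pan firmly in its middle until it is fully home, and let go of it. Never press hard on a pan that is already home, and leave the other hardware where it lies; nothing is to be picked up.

Things in the scene. Friction and masses are not known exactly. Their poses are not given: they have to be found in the camera images.
- pan_a: round flat stainless weighing pan, 90 mm across, on a grey bench scale fixed to the bench (housing 110 x 100 mm, its deck 24 mm below the top of a home pan); four identical. Origin: centre of the pan's top face, 64 to 77 mm above the bench, z up. Levelling feet are set to different heights, so height does not tell which pan is loose, nor do the names; all pans start level.
- pan_b: stainless pan as pan_a (origin: centre of its top face, z up). Any of the four pans that is home yields straight down without tilting when pressed lightly anywhere on its top, 0.4 mm per newton (spring stop at 5 mm); more than 18 N on it is too hard.
- pan_c: stainless pan as pan_a (origin: centre of its top face, z up). The one loose pan, whichever it is, sits about 4 mm too high on its spigot and rocks in every direction: pressed 25 to 40 mm from its centre it tips by about 0.1 rad under less than 1 N, that side going down 3 to 4 mm, and swings back level when let go. Pressing near the edge does not seat it.
- pan_d: stainless pan as pan_a (origin: centre of its top face, z up). Seating: pressed in the middle (within 5 mm), the loose pan first yields 5 mm on its spring, then, above 15 N, slides about 4 mm down its spigot to a hard stop; 20 to 25 N is ample. Let go, it rises only by the spring's 5 mm, and no longer rocks.
- hammer: bystander: red plastic hammer, 200 mm long, lying along its x; origin at the underside below its middle
- hinge: bystander: chrome door hinge lying open, 70 x 76 mm, 10 mm high; origin at the centre of its underside
- caster: bystander: black nylon wheel caster standing on its 60 mm square plate with the wheel upward, 67 mm high; origin at the centre of its underside
- bracket: bystander: aluminium angle bracket, 40 x 50 mm, 40 mm high; origin at the centre of its underside

How it is judged:
By the outcome, as a careful person would: the job done as asked, in the order asked, and still so for the second after the job is handed in, with the robot touching nothing.
It also fails if it takes over 58 s, if anything falls off the work surface, if the arm or the gripper's body presses on something with over 40 N, if the wrist force passes 120 N, or if a joint passes its speed limit or range.

## Working session

There is one attempt and no reset: what is moved stays moved. The work goes in short steps, Python scripts to look and compute and a tool call to move; the robot and the scene stay as the last step left them, time stands still between calls to the robot, and variables do not carry over. Pictures are saved under pics/ and viewed, at most 10 in all, crops included, and the job is handed in when it is done.

Besides the shell and the picture viewer there is one more tool, called after "Call:" by a JSON object that holds its "api" and its "payload". jog_arm: Moves the arm, as the interface text tells. Its arguments: {"type":"object","properties":{"motion":{"type":"array"},"squeeze":{"type":"number"}},"required":["motion"]}

```bash
mkdir -p pics
python3 - <<'E'
from plant import *
import cv2
for n in("scene","top"): cv2.imwrite(f"pics/{n}0.png",camera(n))
s=sense();print(s)
for n in("scene","top"): print(calibration(n))
E
```

```text
{'clock': 0.1, 'qpos': array([ 1.20153601,  0.61583031, -0.01260009,  1.42475878,  0.00806188,
        1.10341135, -0.04039543]), 'joint_velocities': array([ 1.10033844e-03, -2.17473985e-03, -1.07807856e-03, -4.15864950e-03,
        5.73539283e-05, -8.28974598e-04, -5.89837661e-04]), 'joint_efforts': array([ 1.92082531e-03, -4.70379138e+01,  2.60578617e-01, -1.71569878e+01,
        1.01431707e-02,  5.89791700e-03, -1.59613251e-05]), 'tcp_pos': array([ 218.21763667, -611.48067779,  209.44235303]), 'eef_rot': array([ 9.85346272e-01,  1.70561816e-01, -2.03977163e-04, -1.16152899e-03]), 'ft_force': array([0.51567043, 0.5113046 , 0.41627269]), 'moment': array([-0.02051998,  0.02641752, -0.05384521]), 'finger_force': 0.0, 'finger_gap': 85.3044500378452}
{'intrinsics': array([[416.04045413,   0.        , 288.10310409],
       [  0.        , 416.04045413, 206.19091336],
       [  0.        ,   0.        ,   1.        ]]), 'R': array([[-0.34533957,  0.93845964, -0.00583795],
       [ 0.752355  ,  0.27312659, -0.59946962],
       [-0.56098354, -0.2114128 , -0.80037622]]), 't': array([ 191.48008291, -350.53447498, 1304.92729004])}
{'intrinsics': array([[458.84258537,   0.        , 277.24005929],
       [  0.        , 458.84258537, 217.34833334],
       [  0.        ,   0.        ,   1.        ]]), 'R': array([[-0.01001624, -0.99978665, -0.0180644 ],
       [-0.99219696,  0.01218218, -0.12408375],
       [ 0.12427734,  0.01668059, -0.9921073 ]]), 't': array([  21.81699108,  540.0507244 , 1236.05033503])}
```

View pics/top0.png

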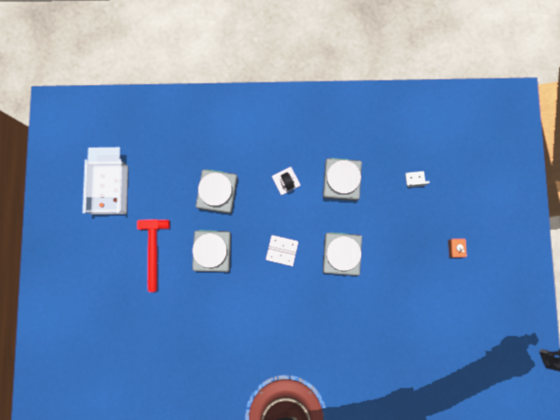

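View pics/scene0.png

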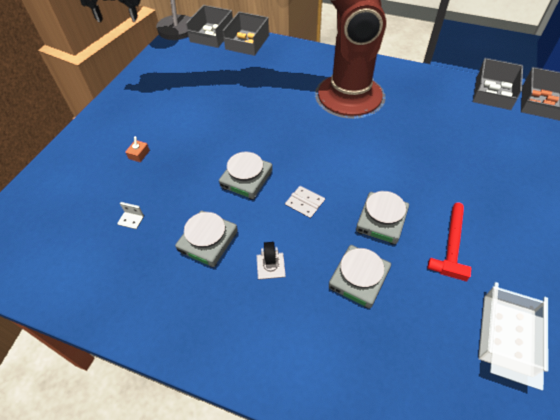

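The top picture shows pans at about (216,189), (344,177), (210,251) and (344,254). In the scene picture the same pans are at (362,268), (206,230), (386,210) and (245,166). Next I'll refine the centroids and triangulate.

```bash
cat > h.py <<'E'
from plant import *
import cv2, numpy as np
def cen(img,p,r=26):
    x,y=p; m=cv2.inRange(cv2.cvtColor(img,cv2.COLOR_BGR2GRAY),175,255)
    w=np.zeros_like(m); cv2.circle(w,p,r,255,-1); m&=w
    n,l,st,c=cv2.connectedComponentsWithStats(m)
    i=1+np.argmax(st[1:,4]); return c[i],st[i]
E
python3 - <<'E'
from h import *
T=[(216,189),(344,177),(210,251),(344,254)];S=[(362,268),(206,230),(386,210),(245,166)]
P={}
for n in("scene","top"):
    c=calibration(n);P[n]=c["intrinsics"]@np.c_[c["R"],c["t"]]
a=cv2.imread("pics/top0.png");b=cv2.imread("pics/scene0.png")
for t,s in zip(T,S):
    u,su=cen(a,t);v,sv=cen(b,s)
    X=cv2.triangulatePoints(P["top"],P["scene"],u.reshape(2,1),v.reshape(2,1));X=(X[:3]/X[3]).ravel()
    print(u,su[2:],v,sv[2:],X.round(1),np.hypot(*X[:2]).round())
E
```

```text
[214.23557237 188.3103122 ] [  38   38 1057] [361.9779364  269.22907203] [  51   47 1541] [619.4 188.1  58.3] 647.0
[342.87643425 177.31156222] [  36   39 1133] [204.56664185 231.33358153] [  50   45 1343] [ 645.8 -165.6   56.3] 667.0
[209.07149085 249.17959895] [  36   38 1147] [385.76156942 206.31891348] [ 42  32 994] [451.9 199.   72.7] 494.0
[342.65307754 253.17985612] [  36   40 1251] [245.40971357 164.89663761] [ 43  27 803] [ 437.6 -157.4   65.2] 465.0
```

Run:
```python
from h import *
T=[(216,189),(344,177),(210,251),(344,254)];S=[(362,268),(206,230),(386,210),(245,166)]
rows=[]
for f,L in(("top",T),("scene",S)):
    im=cv2.imread(f"pics/{f}0.png");r=[]
    for x,y in L:
        c=cv2.resize(im[y-32:y+33,x-32:x+33],(195,195),interpolation=cv2.INTER_CUBIC)
        r.append(c)
    rows.append(np.hstack(r))
cv2.imwrite("pics/m.png",np.vstack(rows))
```

```text
(no output)
```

View pics/m.png

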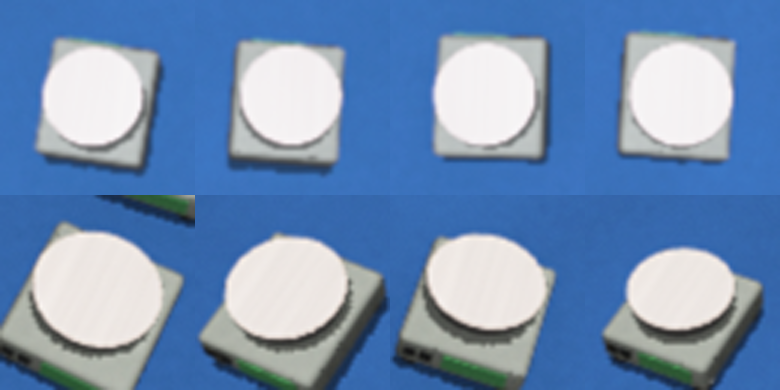

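The enlarged crops show each pan's top face as a clean near-white ellipse against the grey housing. A higher threshold will isolate it.

```bash
sed -i 's/,175,255/,212,255/; s/r=26/r=30/' h.py
python3 - <<'E'
from h import *
T=[(216,189),(344,177),(210,251),(344,254)];S=[(362,268),(206,230),(386,210),(245,166)]
P={}
for n in("scene","top"):
    c=calibration(n);P[n]=c["intrinsics"]@np.c_[c["R"],c["t"]]
a=cv2.imread("pics/top0.png");b=cv2.imread("pics/scene0.png")
for t,s in zip(T,S):
    u,su=cen(a,t);v,sv=cen(b,s)
    X=cv2.triangulatePoints(P["top"],P["scene"],u.reshape(2,1),v.reshape(2,1));X=(X[:3]/X[3]).ravel()
    print(u.round(1),su[2:],v.round(1),sv[2:],X.round(1),np.hypot(*X[:2]).round())
E
```

```text
[214.5 188.4] [ 32  32 839] [362.2 267. ] [  43   37 1239] [617.8 186.8  64.5] 645.0
[343.5 176.1] [ 34  32 846] [203.9 228.5] [  40   32 1013] [ 646.2 -165.3   68.6] 667.0
[209.  249.8] [ 33  34 896] [385.7 206.4] [ 39  30 920] [450.4 199.2  70.7] 492.0
[343.6 252.8] [ 34  34 907] [244.5 164.8] [ 35  26 703] [ 438.6 -159.7   65.6] 467.0
```

All four heights fall within 64–77 mm, and the distances from the base (467–667 mm) are in reach. I'll shut the gripper, square the tool to the world axes and go above the first pan's edge at (477,-160).

Call:
{"api": "jog_arm", "payload": {"motion": [[-1,[0,0,0],10],[-1,[0,0,0],9.6],[-1,[0.026,-0.045,0.01],0],[-1,[0.026,-0.045,0.01],0],[-1,[0.026,-0.045,0.01],0],[-1,[0.026,-0.045,0.01],0],[-1,[0.026,-0.045,0.01],0],[-1,[0.026,-0.045,0.01],0],[-1,[0.026,-0.045,0.01],0],[-1,[0.026,-0.045,0.01],0],[-1,[0.026,-0.045,0.01],0],[-1,[0.026,-0.045,0.01],0],[-1,[0,0,0],0],[-1,[0,0,0],0]]}}

```text
clock: 1.85
tcp_pos: [477.7, -162.3, 110.3]
eef_rot: [1.0, 0.0, -0.001, 0.0]
ft_force: [-0.7, 0.3, -0.0]
finger_gap: 0.4
finger_force: 0.0
```

Call:
{"api": "jog_arm", "payload": {"motion": [[-1,[0,0,0.01],0],[-1,[0,0,0.01],0],[-1,[0,0,0.01],0],[-1,[0,0,0.005],0],[-1,[0,0,0],0],[-1,[0,0,0],0],[-1,[0,0,0],0]]}}

```text
clock: 2.72
tcp_pos: [478.5, -162.0, 75.9]
eef_rot: [1.0, 0.0, 0.0, 0.0]
ft_force: [-0.1, 0.2, -0.2]
finger_gap: -0.5
finger_force: 0.0
```

Run:
```python
from h import *
cv2.imwrite("pics/w1.png",camera("wrist"))
print(calibration("wrist"),sense()["ft_force"],sense()["tcp_pos"])
```

```text
{'intrinsics': array([[316.47773383,   0.        , 275.72502134],
       [  0.        , 316.47773383, 207.47324761],
       [  0.        ,   0.        ,   1.        ]]), 'R': array([[ 5.89100871e-04, -9.99999752e-01,  3.85375855e-04],
       [-9.61836576e-01, -4.61170728e-04,  2.73624175e-01],
       [-2.73623929e-01, -5.31860832e-04, -9.61836609e-01]]), 't': array([-163.73518069,  461.65912419,  380.32921922])} [-1.04185704  0.34994297  0.21812203] [ 478.41093388 -161.95410045   75.84815379]
```

View pics/w1.png

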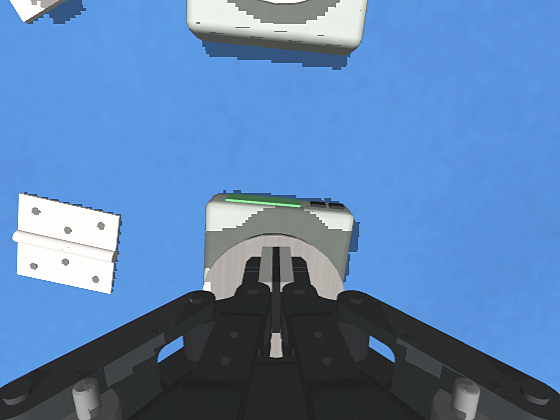

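The wrist picture shows the shut fingertips at about (277,247), just inside the far rim (row 234) of a pan centred on column 276. That is where I want them, so I'll descend in small steps.

Call:
{"api": "jog_arm", "payload": {"motion": [[-1,[0,0,0.002],0],[-1,[0,0,0.002],0],[-1,[0,0,0.001],0],[-1,[0,0,0],0],[-1,[0,0,0],0]]}}

```text
clock: 3.4
tcp_pos: [478.2, -162.0, 70.5]
eef_rot: [1.0, 0.0, 0.0, -0.0]
ft_force: [0.7, -0.7, -0.6]
finger_gap: -0.3
finger_force: 0.0
```

Call:
{"api": "jog_arm", "payload": {"motion": [[-1,[0,0,0.002],0],[-1,[0,0,0],0],[-1,[0,0,0],0]]}}

```text
clock: 3.78
tcp_pos: [478.1, -161.9, 68.5]
eef_rot: [1.0, 0.0, -0.0, -0.0]
ft_force: [0.5, -0.5, 0.2]
finger_gap: -0.3
finger_force: 0.0
```

Call:
{"api": "jog_arm", "payload": {"motion": [[-1,[0,0,0.002],0],[-1,[0,0,0],0],[-1,[0,0,0],0]]}}

```text
clock: 4.15
tcp_pos: [478.1, -161.9, 66.5]
eef_rot: [1.0, 0.0, -0.0, -0.0]
ft_force: [0.1, 0.1, 0.7]
finger_gap: 0.0
finger_force: 0.0
```

Call:
{"api": "jog_arm", "payload": {"motion": [[-1,[0,0,0.001],0],[-1,[0,0,0],0],[-1,[0,0,0],0]]}}

```text
clock: 4.53
tcp_pos: [478.2, -161.9, 65.5]
eef_rot: [1.0, 0.0, 0.0, -0.0]
ft_force: [-0.3, -0.7, 0.7]
finger_gap: -0.2
finger_force: 0.0
```

Call:
{"api": "jog_arm", "payload": {"motion": [[-1,[0,0,0.001],0],[-1,[0,0,0],0],[-1,[0,0,0],0]]}}

```text
clock: 4.9
tcp_pos: [478.1, -162.0, 64.5]
eef_rot: [1.0, 0.0, -0.0, -0.0]
ft_force: [-0.6, 0.2, 0.5]
finger_gap: 0.3
finger_force: 0.0
```

Call:
{"api": "jog_arm", "payload": {"motion": [[-1,[0,0,0.001],0],[-1,[0,0,0],0],[-1,[0,0,0],0]]}}

```text
clock: 5.28
tcp_pos: [478.1, -161.9, 63.5]
eef_rot: [1.0, 0.0, -0.0, -0.0]
ft_force: [-1.0, -0.2, -0.4]
finger_gap: 0.0
finger_force: 0.0
```

Run:
```python
from h import *
f=[]
a=camera("scene")
for i in range(6): camera("top"); f.append(sense()["ft_force"][2])
print(np.round(f,2))
o=cv2.imread("pics/scene0.png")
c=lambda i:cv2.resize(i[130:200,205:285],(400,350),interpolation=cv2.INTER_CUBIC)
cv2.imwrite("pics/s1.png",np.hstack([c(o),c(a)]))
```

```text
[-0.21  0.52  0.01  0.3   0.09 -0.76]
```

View pics/s1.png

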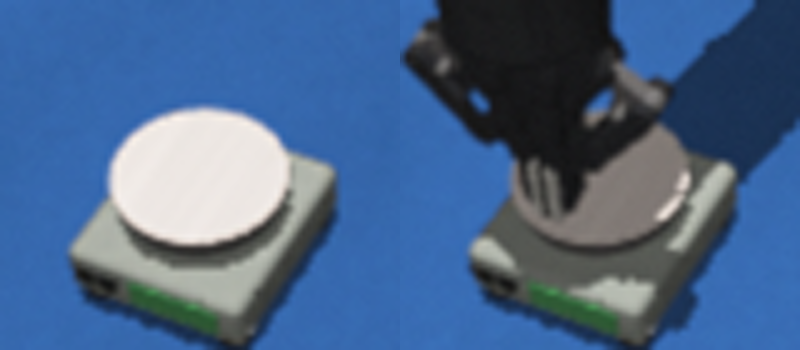

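Enlarged, the fingers sit over the far rim of a pan that shows no clear tilt (rim bottom at y≈245 in both halves), and the mean force is about 0. I'll go on down.

Call:
{"api": "jog_arm", "payload": {"motion": [[-1,[0,0,0.001],0],[-1,[0,0,0],0],[-1,[0,0,0],0]]}}

```text
clock: 6.0
tcp_pos: [478.2, -161.9, 62.5]
eef_rot: [1.0, 0.0, 0.0, -0.0]
ft_force: [-0.6, -0.6, -0.1]
finger_gap: -0.1
finger_force: 0.0
```

Call:
{"api": "jog_arm", "payload": {"motion": [[-1,[0,0,0.001],0],[-1,[0,0,0],0],[-1,[0,0,0],0]]}}

```text
clock: 6.38
tcp_pos: [478.2, -161.9, 61.5]
eef_rot: [1.0, 0.0, 0.0, -0.0]
ft_force: [-0.4, -0.2, 0.1]
finger_gap: -0.1
finger_force: 0.0
```

Call:
{"api": "jog_arm", "payload": {"motion": [[-1,[0,0,0.001],0],[-1,[0,0,0],0],[-1,[0,0,0],0]]}}

```text
clock: 6.75
tcp_pos: [478.2, -162.0, 60.5]
eef_rot: [1.0, 0.0, -0.0, -0.0]
ft_force: [0.0, -0.8, 0.4]
finger_gap: 0.0
finger_force: 0.0
```

Run:
```python
from h import *
f=[]
a=camera("scene");w=camera("wrist")
for i in range(4): camera("top"); f.append(sense()["ft_force"][2])
print(np.round(f,2))
o=cv2.imread("pics/w1.png")
c=lambda i,r:cv2.resize(i[r[0]:r[1],r[2]:r[3]],(400,300),interpolation=cv2.INTER_CUBIC)
cv2.imwrite("pics/s2.png",np.vstack([np.hstack([c(o,(190,310,200,360)),c(w,(190,310,200,360))]),np.hstack([c(cv2.imread("pics/scene0.png"),(140,200,205,285)),c(a,(140,200,205,285))])]))
```

```text
[-0.02 -0.08  0.04  0.64]
```

View pics/s2.png

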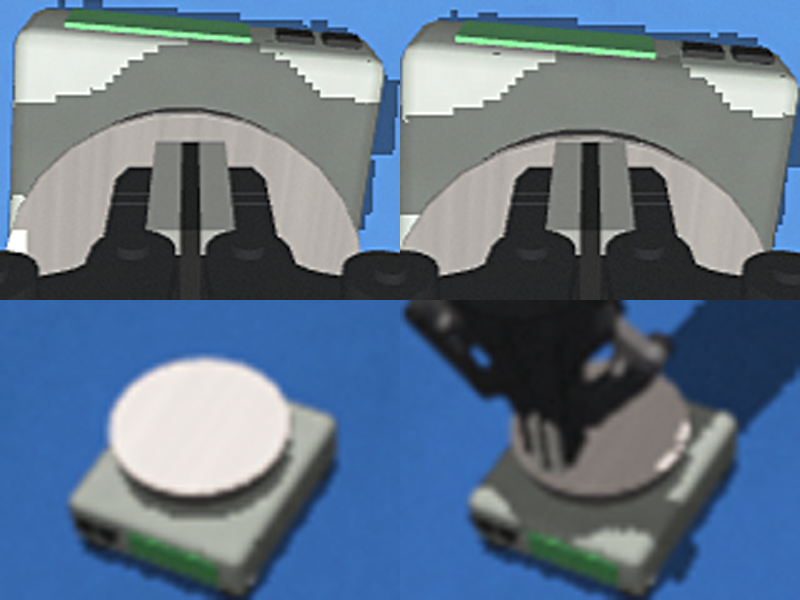

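The wrist crops (left before, right after) show the rim's top edge moving from row 234 to about 243–245 while the fingertips stay at row 246. I'll work out whether the rim actually dropped.

Run:
```python
from h import *
c=calibration("wrist");K=c["intrinsics"];R=c["R"]
s=sense();print(s["tcp_pos"])
C1=-R.T@c["t"];C0=C1+[0.2,0,75.85-s["tcp_pos"][2]]
print(C1)
def at(C,v,z,u=276):
    d=R.T@np.linalg.solve(K,[u,v,1]);return (C+d*(z-C[2])/d[2])[:2].round(1)
print("tip x",at(C0,246.4,75.85),at(C1,246.4,60.5))
print("rim before, z=62..68",[at(C0,234,z)[0] for z in(58,60,62,64,66,68)])
for v in(242.4,244.8):print("rim after",v,[at(C1,v,z)[0] for z in(54,56,58,60,62,64,66,68)])
```

```text
[ 478.1621254  -161.95044039   60.54934675]
[ 548.07257   -163.3310237  224.2135474]
tip x [ 479.  -163.5] [ 478.8 -163.5]
rim before, z=62..68 [np.float64(479.6), np.float64(480.4), np.float64(481.2), np.float64(481.9), np.float64(482.7), np.float64(483.4)]
rim after 242.4 [np.float64(478.6), np.float64(479.4), np.float64(480.2), np.float64(481.0), np.float64(481.8), np.float64(482.6), np.float64(483.5), np.float64(484.3)]
rim after 244.8 [np.float64(477.1), np.float64(477.9), np.float64(478.7), np.float64(479.6), np.float64(480.4), np.float64(481.2), np.float64(482.1), np.float64(482.9)]
```

Call:
{"api": "jog_arm", "payload": {"motion": [[-1,[0,0,0.001],0],[-1,[0,0,0],0],[-1,[0,0,0],0]]}}

```text
clock: 7.42
tcp_pos: [478.2, -161.9, 59.5]
eef_rot: [1.0, 0.0, 0.0, -0.0]
ft_force: [0.8, -0.1, -0.7]
finger_gap: 0.2
finger_force: 0.0
```

Call:
{"api": "jog_arm", "payload": {"motion": [[-1,[0,0,0.001],0],[-1,[0,0,0],0],[-1,[0,0,0],0]]}}

```text
clock: 7.8
tcp_pos: [478.1, -161.9, 58.5]
eef_rot: [1.0, 0.0, -0.0, -0.0]
ft_force: [0.4, 0.3, 0.6]
finger_gap: -0.3
finger_force: 0.0
```

Run:
```python
from h import *
a=camera("scene");w=camera("wrist");f=[]
for i in range(6): camera("top"); f.append(sense()["ft_force"][2])
print(np.round(f,2),np.mean(f)); p=sense()["tcp_pos"]
for n in("scene","wrist"):
    c=calibration(n);k=c["intrinsics"]
    for o in([0,0,0],[11,0,0],[-11,0,0],[0,0,10],[0,0,20]):
        q=k@(c["R"]@(p+o)+c["t"]);print(n,o,(q[:2]/q[2]).round(1))
c=lambda i,r:cv2.resize(i[r[0]:r[1],r[2]:r[3]],(400,400),interpolation=cv2.INTER_CUBIC)
cv2.imwrite("pics/s3.png",np.hstack([c(w,(215,275,246,306)),c(a,(145,195,215,265))]))
```

```text
[-0.22  0.46  0.39 -0.55 -0.65  0.03] -0.08938312994099577
scene [0, 0, 0] [236.9 177.7]
scene [11, 0, 0] [235.1 180.9]
scene [-11, 0, 0] [238.8 174.5]
scene [0, 0, 10] [236.5 175. ]
scene [0, 0, 20] [236.1 172.3]
wrist [0, 0, 0] [273.1 247.5]
wrist [11, 0, 0] [273.1 228.9]
wrist [-11, 0, 0] [273.1 265.5]
wrist [0, 0, 10] [273. 255.]
wrist [0, 0, 20] [272.8 263.4]
```

View pics/s3.png

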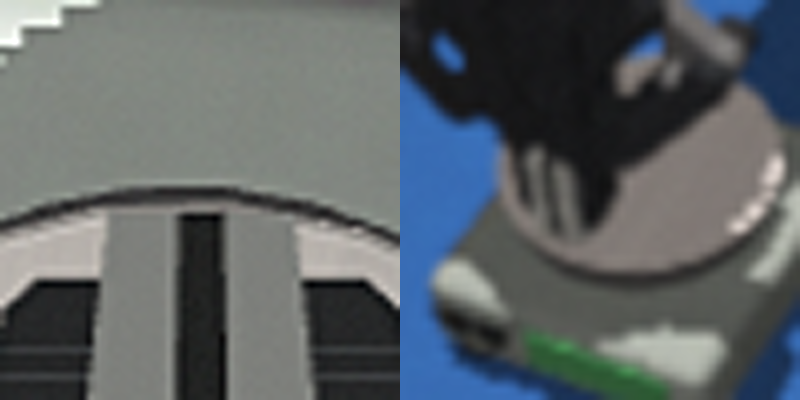

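The enlarged wrist view (left) has the fingertips at row ≈247, with the rim's dark line at rows 243–246. The scene crop has the tip at about (237,175), over the pan. I'll measure the rim's shift to sub-pixel level against a static-rim prediction.

Run:
```python
from h import *
w=camera("wrist");cv2.imwrite("pics/w3.png",w);c=calibration("wrist");s=sense()
K=c["intrinsics"];R=c["R"];C1=-R.T@c["t"];C0=C1+np.array([478.41,-161.95,75.85])-s["tcp_pos"]
o=cv2.imread("pics/w1.png")
def edge(im,u):  # last (lowest) dark->light transition = pan rim inner edge
    p=im[:,u].astype(float); d=p[:,2]-p[:,0]  # red-blue: pan is warmer
    return d
for u in(276,240,310):
    for n,im in(("w1",o),("w3",w)):
        print(u,n,[tuple(int(x) for x in im[r,u]) for r in (range(228,250) if u==276 else range(236,262))])
def proj(X,C):
    q=K@(R@(np.array(X)-C));return q[:2]/q[2]
for z in(56,58,60,62,64,66,68):
    print(z,proj([482,-162,z],C0).round(1),proj([482,-162,z],C1).round(1))
```

```text
276 w1 [(129, 136, 130), (127, 135, 129), (129, 136, 130), (131, 137, 131), (135, 144, 135), (62, 64, 63), (73, 73, 75), (137, 142, 143), (195, 199, 206), (169, 176, 182), (173, 177, 183), (171, 177, 181), (170, 175, 180), (171, 174, 180), (168, 175, 179), (167, 175, 179), (171, 177, 182), (178, 184, 189), (145, 149, 153), (12, 12, 10), (29, 31, 29), (32, 31, 31)]
276 w3 [(128, 135, 130), (129, 135, 131), (128, 134, 131), (130, 136, 129), (129, 136, 129), (127, 134, 127), (129, 136, 130), (129, 136, 128), (127, 134, 128), (128, 136, 130), (128, 134, 128), (127, 133, 126), (128, 135, 130), (130, 137, 131), (138, 146, 139), (47, 47, 46), (51, 51, 51), (105, 106, 109), (122, 127, 127), (22, 22, 21), (31, 32, 29), (32, 31, 31)]
240 w1 [(127, 134, 128), (129, 137, 132), (127, 134, 128), (127, 134, 129), (129, 136, 132), (109, 113, 109), (125, 130, 133), (179, 186, 191), (174, 179, 185), (170, 176, 180), (169, 174, 180), (170, 174, 180), (170, 176, 181), (168, 173, 178), (171, 175, 180), (169, 174, 179), (169, 175, 180), (170, 173, 178), (169, 173, 179), (170, 174, 180), (169, 175, 180), (
[... 941 characters left out ...]
), (172, 179, 181), (170, 176, 180)]
310 w3 [(128, 134, 129), (128, 134, 130), (128, 134, 130), (126, 132, 127), (126, 131, 129), (126, 131, 128), (125, 129, 128), (130, 134, 130), (129, 135, 130), (129, 134, 129), (129, 136, 129), (128, 136, 129), (129, 135, 129), (128, 135, 127), (128, 135, 130), (131, 138, 130), (128, 135, 129), (58, 59, 58), (123, 126, 130), (152, 155, 159), (175, 180, 186), (169, 174, 179), (169, 174, 179), (167, 172, 178), (169, 174, 179), (169, 174, 178)]
56 [273.5 229.3] [273.2 239.4]
58 [273.4 230.4] [273.2 240.7]
60 [273.4 231.6] [273.2 242.1]
62 [273.4 232.7] [273.2 243.5]
64 [273.4 233.9] [273.1 244.9]
66 [273.3 235.1] [273.1 246.4]
68 [273.3 236.4] [273.1 247.9]
```

Call:
{"api": "jog_arm", "payload": {"motion": [[-1,[0,0,0.001],0],[-1,[0,0,0.0005],0],[-1,[0,0,0],0],[-1,[0,0,0],0]]}}

```text
clock: 8.75
tcp_pos: [478.2, -161.9, 57.0]
eef_rot: [1.0, 0.0, 0.0, -0.0]
ft_force: [-0.3, 0.1, 0.6]
finger_gap: -0.1
finger_force: 0.0
```

```bash
cat > r.py <<'E'
from h import *
w=camera("wrist");s=sense();c=calibration("wrist")
f=[]
for i in range(6): camera("top"); f.append(sense()["ft_force"][2])
print("F",np.mean(f).round(2),s["tcp_pos"].round(1))
g=lambda im,u:cv2.cvtColor(im,cv2.COLOR_BGR2GRAY)[:,u].astype(float)
K=c["intrinsics"];R=c["R"];C1=-R.T@c["t"]
for n,im,t in(("w1",cv2.imread("pics/w1.png"),[478.41,-161.95,75.85]),("w3",cv2.imread("pics/w3.png"),[478.16,-161.95,58.5]),("now",w,s["tcp_pos"])):
    C=C1+np.array(t)-s["tcp_pos"];o=[]
    for u in(230,240,310,320):
        p=g(im,u);k=225+np.argmin(p[225:275])if 0 else None
        d=np.where(p[225:275]<112)[0][0]+225        # first dark row below deck
        r=next(i for i in range(d+1,d+9) if p[i]>=140)
        v=r-1+(140-p[r-1])/(p[r]-p[r-1])
        q=R.T@np.linalg.solve(K,[u,v,1]);X=C+q*(66-C[2])/q[2]
        o+=[round(v,2),round(X[0],2)]
    print(n,o,im[250:256,232:238].mean().round(1),im[258:262,322:328].mean().round(1))
E
python3 r.py
```

```text
F 0.21 [ 478.2 -161.9   57. ]Traceback (most recent call last):
  File "r.py", line 12, in <module>
    d=np.where(p[225:275]<112)[0][0]+225        # first dark row below deck
      ~~~~~~~~~~~~~~~~~~~~~~~~~~~^^^
IndexError: index 0 is out of bounds for axis 0 with size 0
```

```bash
python3 - <<'E'
s=open('r.py').read().split('\n')
s=[l for l in s if 'argmin' not in l and 'first dark' not in l]
t='\n'.join(s).replace("        r=next(i for i in range(d+1,d+9) if p[i]>=140)","        p=g(im,u);r=next(i for i in range(233,275) if p[i]>=152)").replace("140-p","152-p")
open('r.py','w').write(t)
E
python3 r.py
```

```text
F 0.7 [ 478.1 -161.9   57. ]
w1 [np.float64(248.07), np.float64(473.85), np.float64(242.39), np.float64(477.46), np.float64(244.44), np.float64(476.18), np.float64(251.29), np.float64(471.81)] 174.0 179.9
w3 [np.float64(224.92), np.float64(494.07), np.float64(252.43), np.float64(478.53), np.float64(254.86), np.float64(477.13), np.float64(260.28), np.float64(473.97)] 128.8 129.2
now [np.float64(149.0), np.float64(533.3), np.float64(253.38), np.float64(478.62), np.float64(255.86), np.float64(477.21), np.float64(261.19), np.float64(474.11)] 124.3 130.4
```

The rim hasn't dropped at all: its shift matches pure parallax. So the fingers haven't touched yet, and the tips must sit higher than the stated TCP. I'll keep stepping down.

Call:
{"api": "jog_arm", "payload": {"motion": [[-1,[0,0,0.0015],0],[-1,[0,0,0],0]]}}

```text
clock: 9.7
tcp_pos: [478.0, -161.8, 55.4]
eef_rot: [1.0, 0.0, -0.0, -0.0]
ft_force: [0.9, -0.4, 0.4]
finger_gap: 0.1
finger_force: 0.0
```

Call:
{"api": "jog_arm", "payload": {"motion": [[-1,[0,0,0.0015],0],[-1,[0,0,0],0]]}}

```text
clock: 9.95
tcp_pos: [478.1, -161.9, 53.9]
eef_rot: [1.0, 0.0, -0.0, -0.0]
ft_force: [-0.2, -0.4, -0.2]
finger_gap: -0.1
finger_force: 0.0
```

```bash
python3 r.py
```

```text
F -0.24 [ 478.1 -161.9   54. ]
w1 [np.float64(248.07), np.float64(473.83), np.float64(242.39), np.float64(477.44), np.float64(244.44), np.float64(476.16), np.float64(251.29), np.float64(471.79)] 174.0 179.9
w3 [np.float64(224.92), np.float64(494.06), np.float64(252.43), np.float64(478.51), np.float64(254.86), np.float64(477.12), np.float64(260.28), np.float64(473.95)] 128.8 129.2
now [np.float64(314.0), np.float64(443.7), np.float64(255.34), np.float64(478.84), np.float64(257.79), np.float64(477.46), np.float64(262.76), np.float64(474.63)] 129.8 130.5
```

Run:
```python
from h import *
a=camera("scene");w=camera("wrist")
c=lambda i,r:cv2.resize(i[r[0]:r[1],r[2]:r[3]],(400,400),interpolation=cv2.INTER_CUBIC)
cv2.imwrite("pics/s4.png",np.hstack([c(w,(215,315,226,326)),c(a,(145,195,215,265))]))
```

```text
(no output)
```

View pics/s4.png

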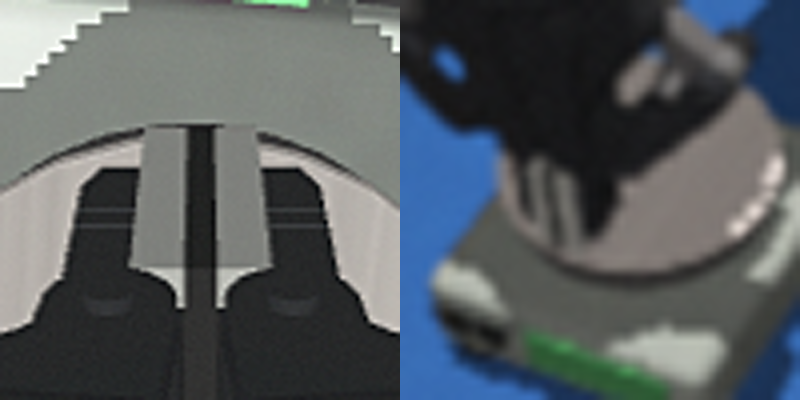

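The wrist view (left) shows the fingers covering the rim at rows 246–247. The scene view (right) has the tip at about (237,175), projected inside the rim. Both fit tips about 20 mm above the reported TCP and still off the pan, so I'll continue down.

Call:
{"api": "jog_arm", "payload": {"motion": [[-1,[0,0,0.0015],0],[-1,[0,0,0.0005],0],[-1,[0,0,0],0]]}}

```text
clock: 10.78
tcp_pos: [478.1, -161.9, 51.9]
eef_rot: [1.0, 0.0, -0.0, -0.0]
ft_force: [-0.6, 0.3, 0.1]
finger_gap: 0.1
finger_force: 0.0
```

Call:
{"api": "jog_arm", "payload": {"motion": [[-1,[0,0,0.0015],0],[-1,[0,0,0.0005],0],[-1,[0,0,0],0]]}}

```text
clock: 11.15
tcp_pos: [478.1, -161.9, 50.0]
eef_rot: [1.0, 0.0, -0.0, -0.0]
ft_force: [-0.5, -0.0, -0.6]
finger_gap: -0.5
finger_force: 0.0
```

```bash
python3 r.py | grep -v w[13]
```

```text
F -0.23 [ 478.2 -162.    50. ]
now [np.float64(150.0), np.float64(533.5), np.float64(258.34), np.float64(479.03), np.float64(260.63), np.float64(477.77), np.float64(265.41), np.float64(475.1)] 133.2 130.8
```

Call:
{"api": "jog_arm", "payload": {"motion": [[-1,[0,0,0.0015],0],[-1,[0,0,0],0]]}}

```text
clock: 11.75
tcp_pos: [478.0, -161.9, 48.4]
eef_rot: [1.0, 0.0, -0.0, -0.0]
ft_force: [0.6, -0.3, 0.4]
finger_gap: -0.3
finger_force: 0.0
```

Call:
{"api": "jog_arm", "payload": {"motion": [[-1,[0,0,0.0015],0],[-1,[0,0,0],0]]}}

```text
clock: 12.0
tcp_pos: [478.0, -161.9, 46.9]
eef_rot: [1.0, 0.0, -0.0, -0.0]
ft_force: [-0.0, -0.3, -0.2]
finger_gap: 0.1
finger_force: 0.0
```

Call:
{"api": "jog_arm", "payload": {"motion": [[-1,[0,0,0.0015],0],[-1,[0,0,0],0]]}}

```text
clock: 12.25
tcp_pos: [478.1, -161.9, 45.4]
eef_rot: [1.0, 0.0, -0.0, -0.0]
ft_force: [0.6, -0.2, -0.3]
finger_gap: 0.1
finger_force: 0.0
```

```bash
python3 r.py | grep -v w[13]
```

```text
F -0.13 [ 478.1 -161.9   45.4]
now [np.float64(-inf), np.float64(nan), np.float64(261.83), np.float64(479.23), np.float64(264.1), np.float64(478.02), np.float64(268.72), np.float64(475.5)] 134.2 132.0r.py:12: RuntimeWarning: divide by zero encountered in scalar divide
  v=r-1+(152-p[r-1])/(p[r]-p[r-1])
```

Run:
```python
from h import *
a=camera("scene");w=camera("wrist");t=camera("top")
c=lambda i,r,s:cv2.resize(i[r[0]:r[1],r[2]:r[3]],s,interpolation=cv2.INTER_CUBIC)
cv2.imwrite("pics/s5.png",np.hstack([c(w,(200,320,206,346),(420,360)),c(a,(125,200,205,280),(360,360))]))
```

```text
(no output)
```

View pics/s5.png

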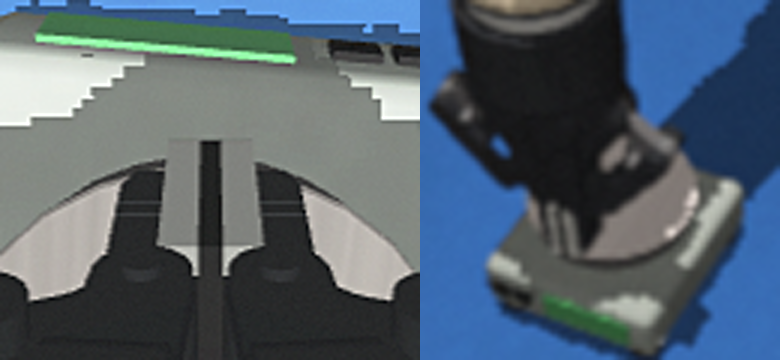

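The wrist view has the tip (row 247) projecting past the rim (row ≈255), while the scene view has it just inside the rim at about (236,178). Together these put the tip about 23 mm above the reported TCP, so contact should be about 2 mm lower.

Call:
{"api": "jog_arm", "payload": {"motion": [[-1,[0,0,0.001],0],[-1,[0,0,0],0]]}}

```text
clock: 13.0
tcp_pos: [478.1, -161.9, 44.4]
eef_rot: [1.0, 0.0, -0.0, -0.0]
ft_force: [0.6, 0.7, -1.2]
finger_gap: -0.1
finger_force: 0.0
```

Call:
{"api": "jog_arm", "payload": {"motion": [[-1,[0,0,0.001],0],[-1,[0,0,0],0]]}}

```text
clock: 13.25
tcp_pos: [478.2, -162.0, 43.6]
eef_rot: [1.0, 0.0, 0.0, -0.0]
ft_force: [-0.4, 0.9, 1.6]
finger_gap: 0.2
finger_force: 0.6
```

Call:
{"api": "jog_arm", "payload": {"motion": [[-1,[0,0,0.001],0],[-1,[0,0,0],0]]}}

```text
clock: 13.5
tcp_pos: [478.3, -162.0, 42.7]
eef_rot: [1.0, 0.0, 0.0, -0.0]
ft_force: [-0.9, 0.6, 3.9]
finger_gap: -0.0
finger_force: 1.7
```

Call:
{"api": "jog_arm", "payload": {"motion": [[-1,[0,0,0.001],0],[-1,[0,0,0],0]]}}

```text
clock: 13.75
tcp_pos: [478.2, -161.9, 41.8]
eef_rot: [1.0, 0.0, 0.0, -0.0]
ft_force: [-1.3, 0.5, 5.9]
finger_gap: -0.1
finger_force: 2.8
```

```bash
python3 r.py 2>&1| grep -v w[13]
```

```text
r.py:12: RuntimeWarning: divide by zero encountered in scalar divide
  v=r-1+(152-p[r-1])/(p[r]-p[r-1])
F 5.73 [ 478.2 -162.    41.8]
now [np.float64(-inf), np.float64(nan), np.float64(263.18), np.float64(480.39), np.float64(265.36), np.float64(479.24), np.float64(270.21), np.float64(476.66)] 135.4 134.0
```

The force rose straight from contact (z=44.1) at about 2.4 N/mm, and the rim went down with it. That matches 0.4 mm/N, so this pan is home. It also fixes the tip at TCP+21.5 mm. Next is the pan at (646,-165), near edge at x=608, with contact expected at a TCP z of about 47.

Call:
{"api": "jog_arm", "payload": {"motion": [[-1,[0,0,-0.01],0],[-1,[0,0,-0.02],0],[-1,[0.02,0,0],0],[-1,[0.04,0.001,0],0],[-1,[0.04,0.001,0],0],[-1,[0.03,0.001,0],0],[-1,[0,0,0.01],0],[-1,[0,0,0.01],0],[-1,[0,0,0],0],[-1,[0,0,0],0]]}}

```text
clock: 15.35
tcp_pos: [607.4, -165.1, 51.6]
eef_rot: [1.0, 0.0, -0.0, -0.0]
ft_force: [-0.0, 0.1, 0.6]
finger_gap: -0.3
finger_force: 0.0
```

Call:
{"api": "jog_arm", "payload": {"motion": [[-1,[0,0,0.001],0],[-1,[0,0,0],0]]}}

```text
clock: 15.6
tcp_pos: [608.2, -164.9, 50.8]
eef_rot: [1.0, 0.0, 0.0, -0.0]
ft_force: [-0.0, 0.4, 0.7]
finger_gap: 0.5
finger_force: 0.0
```

Call:
{"api": "jog_arm", "payload": {"motion": [[-1,[0,0,0.001],0],[-1,[0,0,0],0]]}}

```text
clock: 15.85
tcp_pos: [608.1, -164.8, 49.5]
eef_rot: [1.0, 0.0, -0.0, -0.0]
ft_force: [0.3, -0.4, 0.3]
finger_gap: -0.0
finger_force: 0.0
```

Call:
{"api": "jog_arm", "payload": {"motion": [[-1,[0,0,0.001],0],[-1,[0,0,0],0]]}}

```text
clock: 16.1
tcp_pos: [608.1, -164.8, 48.4]
eef_rot: [1.0, 0.0, -0.0, -0.0]
ft_force: [0.8, 0.6, 0.1]
finger_gap: 0.3
finger_force: 0.0
```

Call:
{"api": "jog_arm", "payload": {"motion": [[-1,[0,0,0.001],0],[-1,[0,0,0],0]]}}

```text
clock: 16.35
tcp_pos: [608.3, -164.9, 47.6]
eef_rot: [1.0, 0.0, 0.0, 0.0]
ft_force: [0.6, 0.5, 0.9]
finger_gap: -0.0
finger_force: 0.4
```

Call:
{"api": "jog_arm", "payload": {"motion": [[-1,[0,0,0.001],0],[-1,[0,0,0],0]]}}

```text
clock: 16.6
tcp_pos: [608.3, -164.8, 46.8]
eef_rot: [1.0, 0.0, 0.0, -0.0]
ft_force: [-2.1, 0.6, 2.6]
finger_gap: -0.2
finger_force: 1.4
```

Call:
{"api": "jog_arm", "payload": {"motion": [[-1,[0,0,0.001],0],[-1,[0,0,0],0]]}}

```text
clock: 16.85
tcp_pos: [608.3, -164.9, 45.9]
eef_rot: [1.0, 0.0, 0.0, -0.0]
ft_force: [-1.2, 0.9, 5.5]
finger_gap: -0.1
finger_force: 2.5
```

This one is home as well (2.6 N/mm). Next is the pan at (618,187), near edge at (580,187), with contact expected at about 43–44.

Call:
{"api": "jog_arm", "payload": {"motion": [[-1,[0,0,-0.01],0],[-1,[0,0,-0.02],0],[-1,[-0.003,-0.022,0],0],[-1,[-0.005,-0.044,0],0],[-1,[-0.004,-0.044,0],0],[-1,[-0.004,-0.044,0],0],[-1,[-0.004,-0.044,0],0],[-1,[-0.004,-0.044,0],0],[-1,[-0.004,-0.044,0],0],[-1,[0,-0.044,0],0],[-1,[0,-0.022,0],0],[-1,[0,0,0.01],0],[-1,[0,0,0.01],0],[-1,[0,0,0.006],0],[-1,[0,0,0],0],[-1,[0,0,0],0]]}}

```text
clock: 18.85
tcp_pos: [580.3, 186.4, 49.7]
eef_rot: [1.0, -0.0, 0.0, -0.0]
ft_force: [1.0, -0.4, 0.4]
finger_gap: -0.1
finger_force: 0.0
```

Call:
{"api": "jog_arm", "payload": {"motion": [[-1,[0,0,0.0015],0],[-1,[0,0,0],0]]}}

```text
clock: 19.1
tcp_pos: [579.9, 187.2, 48.2]
eef_rot: [1.0, 0.0, 0.0, -0.0]
ft_force: [0.5, -0.2, -0.1]
finger_gap: -0.0
finger_force: 0.0
```

Call:
{"api": "jog_arm", "payload": {"motion": [[-1,[0,0,0.001],0],[-1,[0,0,0],0]]}}

```text
clock: 19.35
tcp_pos: [579.8, 187.2, 47.0]
eef_rot: [1.0, 0.0, -0.0, -0.0]
ft_force: [-0.2, 0.1, -0.8]
finger_gap: -0.3
finger_force: 0.0
```

Call:
{"api": "jog_arm", "payload": {"motion": [[-1,[0,0,0.001],0],[-1,[0,0,0],0]]}}

```text
clock: 19.6
tcp_pos: [579.8, 187.1, 45.9]
eef_rot: [1.0, 0.0, -0.0, 0.0]
ft_force: [0.0, 0.5, 0.1]
finger_gap: 0.1
finger_force: 0.0
```

Call:
{"api": "jog_arm", "payload": {"motion": [[-1,[0,0,0.001],0],[-1,[0,0,0],0]]}}

```text
clock: 19.85
tcp_pos: [579.8, 187.2, 44.9]
eef_rot: [1.0, 0.0, -0.0, -0.0]
ft_force: [-0.0, 0.7, -0.2]
finger_gap: -0.2
finger_force: 0.0
```

Call:
{"api": "jog_arm", "payload": {"motion": [[-1,[0,0,0.001],0],[-1,[0,0,0],0]]}}

```text
clock: 20.1
tcp_pos: [579.8, 187.1, 44.0]
eef_rot: [1.0, 0.0, -0.0, -0.0]
ft_force: [-0.1, 0.6, 0.1]
finger_gap: 0.2
finger_force: 0.0
```

Call:
{"api": "jog_arm", "payload": {"motion": [[-1,[0,0,0.001],0],[-1,[0,0,0],0]]}}

```text
clock: 20.35
tcp_pos: [580.0, 187.1, 43.2]
eef_rot: [1.0, 0.0, 0.0, -0.0]
ft_force: [0.4, 0.1, 0.5]
finger_gap: 0.1
finger_force: 0.7
```

Call:
{"api": "jog_arm", "payload": {"motion": [[-1,[0,0,0.001],0],[-1,[0,0,0],0]]}}

```text
clock: 20.6
tcp_pos: [580.0, 187.1, 42.4]
eef_rot: [1.0, 0.0, 0.0, -0.0]
ft_force: [-0.8, 0.2, 2.9]
finger_gap: 0.2
finger_force: 1.7
```

Call:
{"api": "jog_arm", "payload": {"motion": [[-1,[0,0,0.001],0],[-1,[0,0,0],0]]}}

```text
clock: 20.85
tcp_pos: [580.0, 187.2, 41.5]
eef_rot: [1.0, 0.0, 0.0, -0.0]
ft_force: [-1.8, 1.1, 5.9]
finger_gap: 0.1
finger_force: 2.8
```

Call:
{"api": "jog_arm", "payload": {"motion": [[-1,[0,0,-0.01],0],[-1,[0,0,-0.025],0],[-1,[-0.02,-0.003,0],0],[-1,[-0.036,-0.004,0],0],[-1,[-0.036,-0.005,0],0],[-1,[0,0,0.01],0],[-1,[0,0,0.008],0],[-1,[0,0,0],0],[-1,[0,0,0],0]]}}

```text
clock: 21.98
tcp_pos: [488.8, 198.7, 57.9]
eef_rot: [1.0, -0.0, 0.0, 0.0]
ft_force: [0.8, 1.4, -0.1]
finger_gap: -0.2
finger_force: 0.0
```

Call:
{"api": "jog_arm", "payload": {"motion": [[-1,[0,0,0.002],0],[-1,[0,0,0.001],0],[-1,[0,0,0],0]]}}

```text
clock: 22.35
tcp_pos: [487.9, 199.0, 55.0]
eef_rot: [1.0, 0.0, -0.0, -0.0]
ft_force: [0.2, -0.4, -0.5]
finger_gap: -0.1
finger_force: 0.0
```

Call:
{"api": "jog_arm", "payload": {"motion": [[-1,[0,0,0.001],0],[-1,[0,0,0.001],0],[-1,[0,0,0],0]]}}

```text
clock: 22.72
tcp_pos: [487.8, 199.0, 53.0]
eef_rot: [1.0, 0.0, -0.0, 0.0]
ft_force: [0.2, -0.4, -0.2]
finger_gap: -0.1
finger_force: 0.0
```

Call:
{"api": "jog_arm", "payload": {"motion": [[-1,[0,0,0.001],0],[-1,[0,0,0],0]]}}

```text
clock: 22.98
tcp_pos: [487.8, 199.1, 52.0]
eef_rot: [1.0, 0.0, -0.0, 0.0]
ft_force: [-0.1, 0.5, -0.0]
finger_gap: -0.1
finger_force: 0.0
```

Call:
{"api": "jog_arm", "payload": {"motion": [[-1,[0,0,0.001],0],[-1,[0,0,0.001],0],[-1,[0,0,0],0]]}}

```text
clock: 23.35
tcp_pos: [487.8, 199.0, 49.9]
eef_rot: [1.0, 0.0, -0.0, 0.0]
ft_force: [-1.0, -0.4, -0.7]
finger_gap: -0.1
finger_force: 0.0
```

Call:
{"api": "jog_arm", "payload": {"motion": [[-1,[0,0,0.001],0],[-1,[0,0,0],0]]}}

```text
clock: 23.6
tcp_pos: [487.8, 199.0, 49.0]
eef_rot: [1.0, 0.0, -0.0, -0.0]
ft_force: [0.2, -0.1, 0.9]
finger_gap: -0.4
finger_force: 0.0
```

Call:
{"api": "jog_arm", "payload": {"motion": [[-1,[0,0,0.001],0],[-1,[0,0,0],0]]}}

```text
clock: 23.85
tcp_pos: [487.9, 199.1, 48.0]
eef_rot: [1.0, 0.0, -0.0, -0.0]
ft_force: [0.3, -0.4, -0.1]
finger_gap: 0.1
finger_force: 0.0
```

Call:
{"api": "jog_arm", "payload": {"motion": [[-1,[0,0,0.001],0],[-1,[0,0,0],0]]}}

```text
clock: 24.1
tcp_pos: [487.9, 199.1, 47.0]
eef_rot: [1.0, 0.0, -0.0, -0.0]
ft_force: [1.2, -0.2, -0.4]
finger_gap: -0.2
finger_force: 0.1
```

Run:
```python
from h import *
w=camera("wrist");f=[];g=[]
for i in range(8): camera("top"); s=sense();f.append(s["ft_force"][2]);g.append(s["finger_force"])
print(np.mean(f),np.round(g,2),s["tcp_pos"])
```

```text
0.15364550833183338 [0.1 0.1 0.1 0.1 0.1 0.1 0.1 0.1] [487.88280559 199.0556619   47.05076842]
```

Call:
{"api": "jog_arm", "payload": {"motion": [[-1,[0,0,0.001],0],[-1,[0,0,0],0]]}}

```text
clock: 24.8
tcp_pos: [487.9, 199.1, 46.0]
eef_rot: [1.0, 0.0, -0.0, -0.0]
ft_force: [-0.8, 0.1, -0.1]
finger_gap: -0.1
finger_force: 0.1
```

Call:
{"api": "jog_arm", "payload": {"motion": [[-1,[0,0,0.001],0],[-1,[0,0,0],0]]}}

```text
clock: 25.05
tcp_pos: [487.9, 199.1, 45.1]
eef_rot: [1.0, 0.0, -0.0, -0.0]
ft_force: [-0.6, 0.5, 1.6]
finger_gap: -0.1
finger_force: 0.5
```

Call:
{"api": "jog_arm", "payload": {"motion": [[-1,[0,0,0.001],0],[-1,[0,0,0],0]]}}

```text
clock: 25.3
tcp_pos: [487.9, 199.1, 44.2]
eef_rot: [1.0, 0.0, -0.0, -0.0]
ft_force: [-0.1, -0.8, 3.2]
finger_gap: 0.1
finger_force: 1.3
```

This pan took about 2–3 mm under less than 1 N from first touch near 48, and only then met its tip limit. It's the rocking one. I'll lift off, go over its middle and check the centring there.

Call:
{"api": "jog_arm", "payload": {"motion": [[-1,[0,0,-0.006],0],[-1,[0,0,-0.01],0],[-1,[-0.019,0,0],0],[-1,[-0.019,0,0],0],[-1,[0,0,0],0],[-1,[0,0,0],0],[-1,[0,0,0],0]]}}

```text
clock: 26.18
tcp_pos: [451.1, 199.0, 60.3]
eef_rot: [1.0, 0.0, 0.001, -0.0]
ft_force: [-0.4, -0.1, 0.2]
finger_gap: -0.4
finger_force: 0.0
```

Run:
```python
from h import *
w=camera("wrist");s=sense();c=calibration("wrist");print(s["tcp_pos"].round(1),s["ft_force"].round(1))
def proj(X):
    q=c["intrinsics"]@(c["R"]@np.array(X)+c["t"]);return q[:2]/q[2]
v=w.copy()
t=np.linspace(0,2*np.pi,120)
pts=np.array([proj([450.4+45*np.cos(a),199.2+45*np.sin(a),70.7]) for a in t])
v=cv2.resize(v,None,fx=3,fy=3,interpolation=cv2.INTER_CUBIC)
for p in pts: cv2.circle(v,tuple(int(round(x)) for x in p*3+1),1,(0,0,255),-1)
cx,cy=(pts.mean(0)*3).astype(int);print(cx/3,cy/3)
cv2.imwrite("pics/w5.png",v[max(0,cy-330):cy+220,max(0,cx-380):cx+380])
```

```text
[450.8 199.   60.1] [0.1 0.7 0.3]
272.3333333333333 252.33333333333334
```

View pics/w5.png

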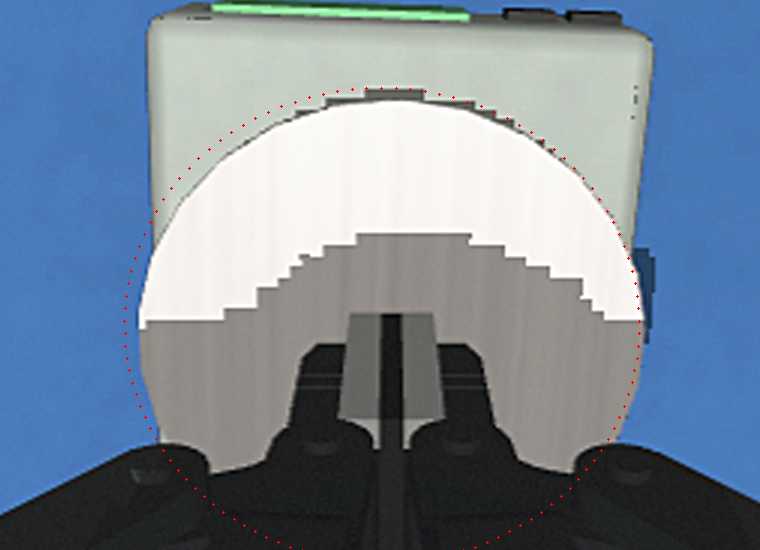

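The wrist view shows the fingertips at column 390 and the pan's midline at column 391, between rims at 139 and 643. The x residual is about 1 mm once height is allowed for. It's centred, so I'll press down through the spring.

Call:
{"api": "jog_arm", "payload": {"motion": [[-1,[-0.001,0,0.005],0],[-1,[0,0,0.005],0],[-1,[0,0,0.002],0],[-1,[0,0,0],0],[-1,[0,0,0],0]]}}

```text
clock: 26.85
tcp_pos: [448.7, 198.9, 48.1]
eef_rot: [1.0, 0.0, -0.0, 0.0]
ft_force: [-0.1, -0.5, 1.2]
finger_gap: 0.1
finger_force: 1.1
```

Call:
{"api": "jog_arm", "payload": {"motion": [[-1,[0,0,0.001],0],[-1,[0,0,0.001],0],[-1,[0,0,0],0]]}}

```text
clock: 27.22
tcp_pos: [448.7, 198.9, 46.4]
eef_rot: [1.0, 0.0, -0.0, 0.0]
ft_force: [-2.4, -0.4, 6.6]
finger_gap: -0.1
finger_force: 3.2
```

Call:
{"api": "jog_arm", "payload": {"motion": [[-1,[0,0,0.001],0],[-1,[0,0,0.001],0],[-1,[0,0,0],0]]}}

```text
clock: 27.6
tcp_pos: [448.7, 198.9, 44.8]
eef_rot: [1.0, 0.0, -0.0, -0.0]
ft_force: [-3.5, -0.5, 10.5]
finger_gap: 0.2
finger_force: 5.0
```

Call:
{"api": "jog_arm", "payload": {"motion": [[-1,[0,0,0.001],0],[-1,[0,0,0],0]]}}

```text
clock: 27.85
tcp_pos: [448.7, 198.9, 44.1]
eef_rot: [1.0, 0.0, -0.0, -0.0]
ft_force: [-3.4, -1.3, 12.0]
finger_gap: -0.2
finger_force: 6.0
```

Call:
{"api": "jog_arm", "payload": {"motion": [[-1,[0,0,0.0005],0],[-1,[0,0,0.0005],0],[-1,[0,0,0],0]]}}

```text
clock: 28.22
tcp_pos: [448.7, 198.9, 43.2]
eef_rot: [1.0, 0.0, -0.0, -0.0]
ft_force: [-3.0, -0.6, 12.3]
finger_gap: -0.4
finger_force: 6.2
```

Call:
{"api": "jog_arm", "payload": {"motion": [[-1,[0,0,0.0005],0],[-1,[0,0,0],0]]}}

```text
clock: 28.48
tcp_pos: [448.7, 199.0, 42.7]
eef_rot: [1.0, 0.0, 0.0, -0.0]
ft_force: [-3.0, -1.3, 12.0]
finger_gap: 0.3
finger_force: 6.3
```

Call:
{"api": "jog_arm", "payload": {"motion": [[-1,[0,0,0.0005],0],[-1,[0,0,0],0]]}}

```text
clock: 28.72
tcp_pos: [448.7, 198.9, 42.2]
eef_rot: [1.0, 0.0, -0.0, -0.0]
ft_force: [-2.9, -1.1, 13.0]
finger_gap: 0.1
finger_force: 6.3
```

The pan is sliding down its spigot at a steady 12–13 N. I'll continue to the hard stop.

Call:
{"api": "jog_arm", "payload": {"motion": [[-1,[0,0,0.0005],0],[-1,[0,0,0.0005],0],[-1,[0,0,0],0]]}}

```text
clock: 29.1
tcp_pos: [448.7, 198.9, 41.2]
eef_rot: [1.0, 0.0, -0.0, -0.0]
ft_force: [-3.4, -0.6, 12.2]
finger_gap: -0.2
finger_force: 6.2
```

Call:
{"api": "jog_arm", "payload": {"motion": [[-1,[0,0,0.0005],0],[-1,[0,0,0.0005],0],[-1,[0,0,0],0]]}}

```text
clock: 29.48
tcp_pos: [448.7, 199.0, 40.2]
eef_rot: [1.0, 0.0, -0.0, -0.0]
ft_force: [-3.0, -1.7, 12.6]
finger_gap: 0.2
finger_force: 6.2
```

Call:
{"api": "jog_arm", "payload": {"motion": [[-1,[0,0,0.0005],0],[-1,[0,0,0],0]]}}

```text
clock: 29.72
tcp_pos: [448.7, 198.9, 39.7]
eef_rot: [1.0, 0.0, -0.0, -0.0]
ft_force: [-2.6, -1.8, 12.1]
finger_gap: 0.0
finger_force: 6.4
```

Call:
{"api": "jog_arm", "payload": {"motion": [[-1,[0,0,0.0005],0],[-1,[0,0,0],0]]}}

```text
clock: 29.98
tcp_pos: [448.7, 199.0, 39.6]
eef_rot: [1.0, 0.0, 0.0, -0.0]
ft_force: [-2.7, -1.7, 15.3]
finger_gap: -0.2
finger_force: 7.9
```

The force is rising with almost no travel, so this is the hard stop. I'll press on to about 22 N.

Call:
{"api": "jog_arm", "payload": {"motion": [[-1,[0,0,0.0005],0],[-1,[0,0,0],0],[-1,[0,0,0],0]]}}

```text
clock: 30.35
tcp_pos: [448.7, 199.0, 39.5]
eef_rot: [1.0, 0.0, 0.0, -0.0]
ft_force: [-5.3, -2.5, 19.4]
finger_gap: -0.1
finger_force: 9.6
```

Call:
{"api": "jog_arm", "payload": {"motion": [[-1,[0,0,0.0003],0],[-1,[0,0,0],0],[-1,[0,0,0],0]]}}

```text
clock: 30.72
tcp_pos: [448.7, 199.0, 39.4]
eef_rot: [1.0, 0.0, 0.0, -0.0]
ft_force: [-5.0, -2.6, 21.3]
finger_gap: 0.4
finger_force: 10.6
```

Call:
{"api": "jog_arm", "payload": {"motion": [[-1,[0,0,-0.001],0],[-1,[0,0,-0.001],0],[-1,[0,0,-0.001],0],[-1,[0,0,-0.001],0],[-1,[0,0,0],0],[-1,[0,0,0],0]]}}

```text
clock: 31.48
tcp_pos: [448.7, 198.9, 41.8]
eef_rot: [1.0, 0.0, -0.0, -0.0]
ft_force: [-1.6, -1.4, 7.4]
finger_gap: -0.1
finger_force: 3.6
```

Call:
{"api": "jog_arm", "payload": {"motion": [[-1,[0,0,-0.002],0],[-1,[0,0,-0.002],0],[-1,[0,0,0],0]]}}

```text
clock: 31.85
tcp_pos: [449.4, 199.3, 45.2]
eef_rot: [1.0, 0.0, 0.001, -0.0]
ft_force: [0.4, -0.1, 0.5]
finger_gap: 0.5
finger_force: 0.0
```

Call:
{"api": "jog_arm", "payload": {"motion": [[-1,[0,0,-0.01],0],[-1,[0,0,-0.03],0],[-1,[0,0,-0.04],0],[-1,[0,0,-0.03],0],[-1,[0,0,0],0],[-1,[0,0,0],0],[-1,[0,0,0],0]]}}

```text
clock: 32.72
tcp_pos: [448.0, 198.7, 154.2]
eef_rot: [1.0, 0.0, -0.001, 0.001]
ft_force: [0.2, 0.7, -0.4]
finger_gap: 0.1
finger_force: 0.0
```

The pan came back up by its spring only: contact was lost near 44.5, against 48 before pressing. It is home and the arm is clear.

```bash
python3 -c "
from plant import *
print(job_done())"
```

```text
the job is handed in; nothing more can be done
None
```

The loose pan was the one at about (450, 199) mm: it rocked when pressed lightly at its edge, so I pressed it in its middle to the hard stop at about 21 N and let go. The other three felt home and took at most about 6 N, and the job was handed in at about 33 s with the arm clear.

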